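# Find the rocking corner of the levelling table and shim it

### The job

Press down on the corner pads of the small levelling table one at a time until you find the corner that gives way, and leave it down. Then push that corner's shim tab (the steel tab sticking out sideways right beside it) down flat, so that the plate comes back level. Only touch and press: pick nothing up, leave the other three tabs standing, and do not disturb the dish on the plate or the things around.

Things in the scene. Friction and masses are not known exactly. Their poses are not given: they have to be found in the camera images.
- base: grey base of a small levelling table for pouring agar dishes, 150 x 188 mm and 10 mm high, screwed to the worktop (it does not move). Origin: centre of its underside on the worktop; x points to its far side, y to its left, z up. It stands at any yaw within 0.3 rad of the robot's frame.
- plate: aluminium plate 140 x 140 x 8 mm, level at the start, top 42 mm above the worktop, on a stiff central pivot (no spring: stays as left) over four corner stops. One stop, different each time, is too short: that corner drops 6 mm under 3 to 4 N and stays down; the opposite corner rises (pressed, it tips the plate back). Other corners do not give. Origin: centre of the underside; axes as the base's.
- corner_1 (a point): centre of the top of the black rubber press pad (20 mm across, 2 mm high) on the plate corner nearer the robot, left; 58 mm from the plate's centre lines, 44 mm above the worktop while that corner is level.
- corner_2 (a point): centre of the top of the black rubber press pad (20 mm across, 2 mm high) on the plate corner nearer the robot, right; 58 mm from the plate's centre lines, 44 mm above the worktop while that corner is level.
- corner_3 (a point): centre of the top of the black rubber press pad (20 mm across, 2 mm high) on the plate corner farther from the robot, right; 58 mm from the plate's centre lines, 44 mm above the worktop while that corner is level.
- corner_4 (a point): centre of the top of the black rubber press pad (20 mm across, 2 mm high) on the plate corner farther from the robot, left; 58 mm from the plate's centre lines, 44 mm above the worktop while that corner is level.
- tab_1 (a joint): shim tab of the corner nearer the robot, left: steel tab 22 mm wide, sticking out 48 mm to the left of its hinge, which lies along the base's x, 28 mm up. 0 to 0.05 rad at the start: slopes up outward by about 0.5 rad; 0.5: flat, at its hard stop. Its nose then lifts the dropped corner to level. 1 N moves it, 3 N while lifting; it stays where left.
- tab_2 (a joint): shim tab of the corner nearer the robot, right: steel tab 22 mm wide, sticking out 48 mm to the right of its hinge, which lies along the base's x, 28 mm up. 0 to 0.05 rad at the start: slopes up outward by about 0.5 rad; 0.5: flat, at its hard stop. Its nose then lifts the dropped corner to level. 1 N moves it, 3 N while lifting; it stays where left.
- tab_3 (a joint): shim tab of the corner farther from the robot, right: steel tab 22 mm wide, sticking out 48 mm to the right of its hinge, which lies along the base's x, 28 mm up. 0 to 0.05 rad at the start: slopes up outward by about 0.5 rad; 0.5: flat, at its hard stop. Its nose then lifts the dropped corner to level. 1 N moves it, 3 N while lifting; it stays where left.
- tab_4 (a joint): shim tab of the corner farther from the robot, left: steel tab 22 mm wide, sticking out 48 mm to the left of its hinge, which lies along the base's x, 28 mm up. 0 to 0.05 rad at the start: slopes up outward by about 0.5 rad; 0.5: flat, at its hard stop. Its nose then lifts the dropped corner to level. 1 N moves it, 3 N while lifting; it stays where left.
- tab_end_1 (a point): point on top of shim tab 1, 34 mm out from its hinge, where a fingertip presses; moves with the tab (46 mm above the worktop at the start, 29.5 mm when flat). It lies 42 mm before the base's centre and about 110 mm to its left.
- tab_end_2 (a point): point on top of shim tab 2, 34 mm out from its hinge, where a fingertip presses; moves with the tab (46 mm above the worktop at the start, 29.5 mm when flat). It lies 42 mm before the base's centre and about 110 mm to its right.
- tab_end_3 (a point): point on top of shim tab 3, 34 mm out from its hinge, where a fingertip presses; moves with the tab (46 mm above the worktop at the start, 29.5 mm when flat). It lies 42 mm beyond the base's centre and about 110 mm to its right.
- tab_end_4 (a point): point on top of shim tab 4, 34 mm out from its hinge, where a fingertip presses; moves with the tab (46 mm above the worktop at the start, 29.5 mm when flat). It lies 42 mm beyond the base's centre and about 110 mm to its left.
- dish: round petri dish, 60 mm across, 15 mm high, loose on the middle of the plate; stays there. Origin: centre of its underside.
- pad: small blue pad of lens tissue, 35 x 57 x 12 mm, left of the base; loose bystander. Origin: centre of its underside.
- oil_bottle: small white dropper bottle, 25 mm across, 62 mm high, standing right of the base; loose bystander. Origin: centre of its underside.
- timer: digital timer, 60 x 64 x 18 mm, lying right of the bottle; loose bystander. Origin: centre of its underside.
- pen: blue pen, 145 mm long, lying along the near side of the base; loose bystander. Origin: centre of its underside.
- tweezers: steel tweezers, 130 mm long, lying along the far side of the base; loose bystander. Origin: centre of its underside.
Things that resemble listed ones, but are neither listed nor needed, are in the scene too. Leave any green look-alike of the dish alone.

How it is judged:
By the outcome, as a careful person would: the job done as asked, in the order asked, and still so for the second after the job is handed in, with the robot touching nothing.
It also fails if it takes over 51 s, if anything falls off the work surface, if the arm or the gripper's body presses on something with over 40 N, if the wrist force passes 120 N, or if a joint passes its speed limit or range.

### The arm

A 6-joint arm with a two-finger parallel gripper is mounted at the origin on a cart in front of the work surface, level with it; the furniture and walls round the work are solid. World frame = base frame: x ahead of the robot, y to its left, z up, the work surface at z = 0. Lengths are in m, angles in rad, forces in N, time in s.
With the tool pointing down it reaches from about 0.3 to 0.775 m from the base axis. Payload 14.6 kg.
Tool frame: the origin (TCP) lies at the very end of the fingers, on their centre line; the grasp point (between the pads) lies 19 mm behind it; z points along the fingers, y is the line along which they close (so a half turn about z gives the same grasp; the last joint's range is limited). The gripper opens to 94 mm and grips with 3 to 60 N. Pads are 16 mm wide; open, the fingers measure 119 mm over their backs; the gripper's body (75 mm by 177 mm) begins 78 mm behind the grasp point.
Start: joints at [1.085, 0.3, 1.521, -0, 1.321, -0.067], TCP at [0.224, 0.502, 0.205] pointing down, gripper open.
Joint ranges: [-3.03, 3.03], [-0.79, 2.21], [0.23, 2.52], [-1.04, 4.18], [0, 3.07], [-2.55, 2.55]. Speed limits (rad/s): [2.22, 2.22, 2.57, 3.14, 3.14, 3.14].

### API

Orientations are given as [roll, pitch, yaw] about the fixed x, y, z axes, in that order (R = Rz(yaw) Ry(pitch) Rx(roll)).
In Python, from station import ctrl gives the robot as it stands.
- The arm moves only by the shell command python3 -m pendant 'ROWS' [OPENING] [FORCE]. ROWS is JSON, a list of rows, each a list of 2 entries, a list of its own where there are three numbers: the shift along the world's x, y, z in cm, then the turn about the world's z in rad. A call has 1 to 20 rows; each row shifts and turns the commanded pose from where the row before left it; what a row does not reach is not made up. A row lasts 1/12 s, in which the tool goes at most 41.7 mm and 7.16 degrees, less where a joint would pass 70% of its speed; a pose out of reach is approached as far as the arm can. A call is refused whole if a number of a shift passes 4.17 or a number of a turn 0.125, either way. A call with a gripper value outside its range is refused whole. OPENING is the opening, from 0 (shut) to 1 (fully open), set as the call begins (- or left out, the last holds). The fingers move at their own pace and stop on an object; FORCE is the grip in N (left out, the last holds). Time passes only in rows, so rows that do not move let the fingers close. It gives the time, the measured TCP pose, the force, the opening and the grip force at its end, in the units of the state.
- ctrl.get_obs(): the state, without advancing time (a new reading comes with each control period).
- ctrl.camera(name): name is "side" or "top" or "wrist"; returns a dict with "color" (400x640x3 uint8, red, green, blue), "intrinsics" (3x3 intrinsics, pixels), "k1" (the pictures are not rectified: a ray, as slopes to the right and down, at radius r is drawn at 1 + k1 r^2 times it, then the intrinsics apply), "camera_from_world" (4x4, takes a point from world to camera coordinates). Camera axes: x right, y down, z forward; pixel columns grow to the right and rows downward; lengths in m; the calibration is good to about 2 mm. A picture is of the moment at which its call begins. There is no depth.
- ctrl.hand_in(): hands the job in; it is judged then, once.
The state is a dict: "time_s": time; "qpos": joint angles; "joint_vel": joint speeds; "tau": joint torques, N m; "ee_pos": TCP position; "eef_rot": TCP orientation; "force": force on the tool from outside, world axes, zero at the start; "moment": the same for the moment, N m; "grip_width": finger opening in m; "grip_force": force on a finger pad.
Only numpy, scipy, OpenCV 4.12 (cv2) and the standard library are available. Lean on these libraries where they do the work, as an engineer would, in place of code of your own. Each camera call takes 0.05 s, during which the arm holds its last target. There are 200 camera calls.

## Working session

There is one attempt and no reset: what is moved stays moved. The work goes in short steps, Python scripts to look and compute and a shell command to move; the robot and the scene stay as the last step left them, time stands still between calls to the robot, and variables do not carry over. Pictures are saved under pics/ and viewed, at most 10 in all, crops included, and the job is handed in when it is done.

```bash
mkdir -p pics; ls; cat > h.py <<'E'
import numpy as np, cv2
from station import ctrl
def snap(name,f):
    c=ctrl.camera(name); cv2.imwrite(f'pics/{f}.png',c['color'][:,:,::-1]); np.savez(f'pics/{f}.npz',**{k:c[k] for k in('intrinsics','k1','camera_from_world')}); return c
def load(f): return np.load(f'pics/{f}.npz')
def ray(c,u,v):
    K=np.array(c['intrinsics']); d=np.array([float(c['k1']),0,0,0,0.])
    p=cv2.undistortPoints(np.array([[[u,v]]],float),K,d)[0,0]
    T=np.array(c['camera_from_world']); R=T[:3,:3]; return -R.T@T[:3,3], R.T@np.array([p[0],p[1],1])
def at(c,u,v,z):
    o,d=ray(c,u,v); return o+d*(z-o[2])/d[2]
def proj(c,P):
    T=np.array(c['camera_from_world'])
    return cv2.projectPoints(np.array(P,float).reshape(-1,1,3),cv2.Rodrigues(T[:3,:3])[0],T[:3,3],np.array(c['intrinsics']),np.array([float(c['k1']),0,0,0,0]))[0][:,0]
E
python3 -c "
from h import *
snap('top','t0');snap('side','s0');o=ctrl.get_obs();print(o)"
```

```text
pics
{'time_s': 0.1, 'qpos': array([ 1.08539496e+00,  3.00432167e-01,  1.52149558e+00, -1.33713561e-05,
        1.32067380e+00, -6.65914799e-02]), 'joint_vel': array([ 0.00123077, -0.00160993, -0.00204122,  0.00028171, -0.00111229,
       -0.00024537]), 'tau': array([-5.46117519e-05, -5.32640147e+01, -3.53289878e+01,  7.09247170e-02,
        2.33915064e-02, -1.35297710e-04]), 'ee_pos': array([0.22356927, 0.50226996, 0.20494385]), 'eef_rot': array([-3.14058513e+00, -5.42111010e-05,  2.72278606e+00]), 'force': array([-0.36842606,  0.44962368,  0.93178243]), 'moment': array([-0.05704749, -0.02817306,  0.00291624]), 'grip_force': 0.0, 'grip_width': 0.09421806131793138}
```

View pics/t0.png

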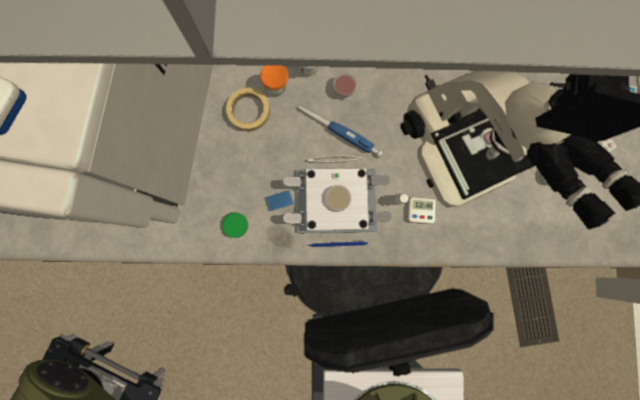

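View pics/s0.png

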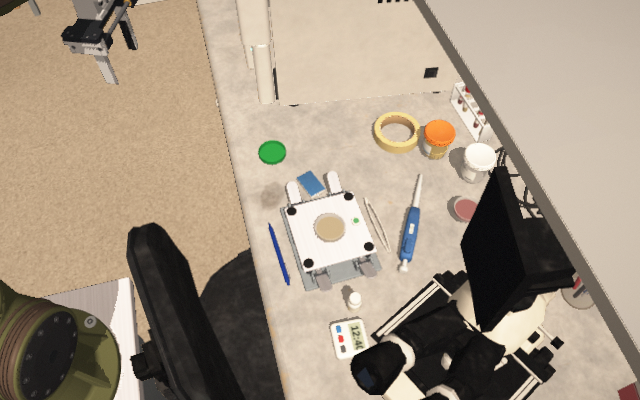

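The table is at about (337,199) in the top view, with pads near (312,174), (365,174), (309,224) and (363,225), and tabs sticking out left at (290,182)/(290,217) and right at (378,182)/(382,215). The look-alike is the green dish at (235,225). The real dish, tan, is on the plate at (337,198). I'll check this in an enlarged crop.

```bash
python3 - <<'E'
from h import *
t=cv2.imread('pics/t0.png')[140:260,260:420]; s=cv2.imread('pics/s0.png')[160:310,250:410]
a=cv2.resize(t,None,fx=5,fy=5,interpolation=cv2.INTER_CUBIC)
cv2.imwrite('pics/crop.png',a[:600])
c=load('t0');print(np.round(c['camera_from_world'],3), c['intrinsics'])
# pads: dark blobs
for f,img,(x0,y0),pp in(('t0',t,(260,140),[(312,174),(365,174),(309,224),(363,225)]),('s0',s,(250,160),[(292,211),(349,196),(370,248),(308,263)])):
    g=cv2.imread(f'pics/{f}.png',0).astype(float); c=load(f)
    for u,v in pp:
        w=g[v-7:v+8,u-7:u+8]; k=np.clip(90-w,0,None); yy,xx=np.mgrid[v-7:v+8,u-7:u+8]
        uu,vv=(k*xx).sum()/k.sum(),(k*yy).sum()/k.sum()
        print(f,round(uu,1),round(vv,1),np.round(at(c,uu,vv,.044),4))
E
```

```text
[[ 0.013 -1.     0.02   0.173]
 [-0.99  -0.016 -0.141  0.557]
 [ 0.141 -0.018 -0.99   0.891]
 [ 0.     0.     0.     1.   ]] [[406.34611443   0.         316.96469379]
 [  0.         406.34611443 190.64015629]
 [  0.           0.           1.        ]]
t0 310.6 173.6 [0.5928 0.1957 0.044 ]
t0 362.1 173.5 [0.5952 0.0778 0.044 ]
t0 310.2 224.2 [0.4775 0.1949 0.044 ]
t0 363.0 223.5 [0.4808 0.076  0.044 ]
s0 291.1 210.7 [0.4765 0.1945 0.044 ]
s0 347.9 195.9 [0.5923 0.1983 0.044 ]
s0 368.2 246.2 [0.5958 0.0817 0.044 ]
s0 308.0 262.7 [0.4799 0.0785 0.044 ]
```

View pics/crop.png

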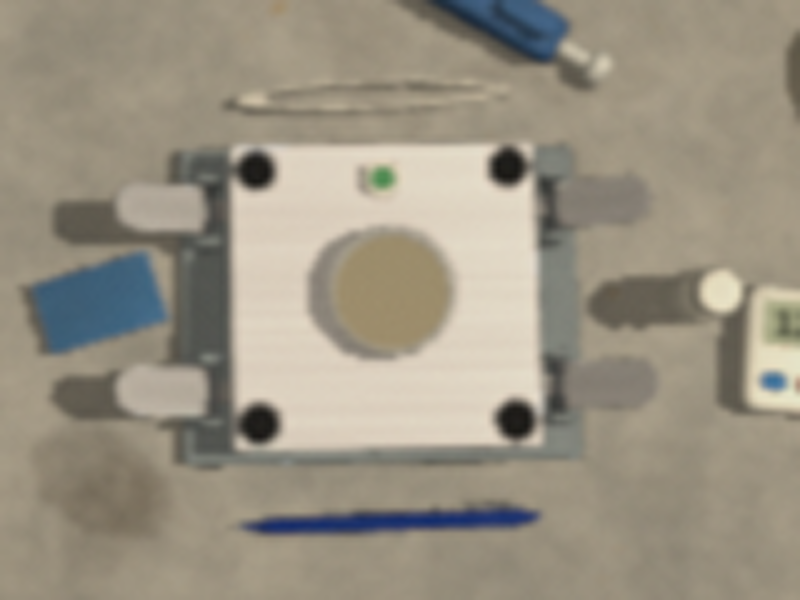

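Pad centres (m): c1 (.477,.193), c2 (.480,.077), c3 (.595,.079), c4 (.592,.196). The plate centre is (.536,.1365), yaw about 0.025. I'll close the gripper, turn it lengthwise along x and go above corner 1.

```bash
python3 -m pendant '[[[2.3,-2.8,0],-0.1],[[2.3,-2.8,0],-0.1],[[2.3,-2.8,0],-0.1],[[2.3,-2.8,0],-0.1],[[2.3,-2.8,0],-0.1],[[2.3,-2.8,0],-0.1],[[2.3,-2.8,0],-0.1],[[2.3,-2.8,0],-0.1],[[2.3,-2.8,0],-0.1],[[2.3,-2.8,-2],-0.1],[[2.3,-2.9,-3],-0.127],[[0,0,0],0]]' 0 10; python3 -m pendant '[[[2.3,-2.8,0],-0.1],[[2.3,-2.8,0],-0.1],[[2.3,-2.8,0],-0.1],[[2.3,-2.8,0],-0.1],[[2.3,-2.8,0],-0.1],[[2.3,-2.8,0],-0.1],[[2.3,-2.8,0],-0.1],[[2.3,-2.8,0],-0.1],[[2.3,-2.8,0],-0.1],[[2.3,-2.8,-2],-0.12],[[2.3,-2.9,-3],-0.107],[[0,0,0],0],[[0,0,0],0]]' 0 10
```

```text
time_s: 1.18
ee_pos: [0.4737, 0.1958, 0.1578]
eef_rot: [-3.139, 0.001, 1.594]
force: [0.8, 0.8, 0.3]
grip_width: 0.011
grip_force: 0.0out of range; nothing moved
```

```bash
python3 -m pendant '[[[0,0,-3],0],[[0,0,-3],0],[[0,0,-2.5],0],[[0,0,-1.2],0],[[0,0,0],0],[[0,0,0],0]]'; python3 -c "
from h import *
snap('wrist','w1')"
```

```text
time_s: 1.68
ee_pos: [0.4737, 0.198, 0.063]
eef_rot: [3.141, -0.0, 1.598]
force: [0.0, -0.5, 0.8]
grip_width: -0.0001
grip_force: 0.0
```

View pics/w1.png

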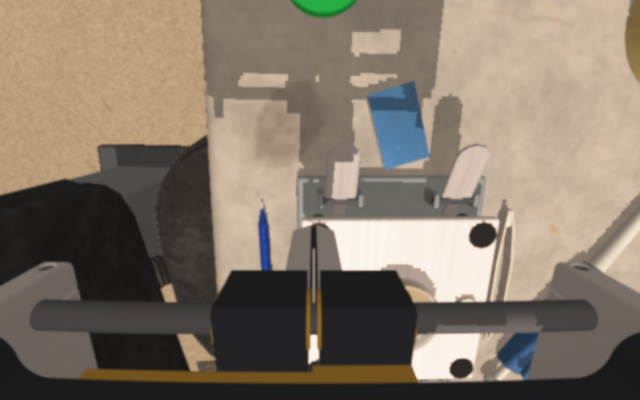

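The wrist view shows the far-left pad at (482,235) and the far-right pad at (461,368), with the closed fingers over the near-left corner at (315,225). I'll cross-check the pad positions with this camera.

```bash
python3 -c "
from h import *
c=load('w1')
for p in[(482,235),(461,368)]: print(at(c,*p,.044).round(4))"; python3 -m pendant '[[[0.3,-0.45,-0.8],0],[[0,0,-0.3],0],[[0,0,-0.2],0],[[0,0,0],0]]'
```

```text
[0.5926 0.198  0.044 ]
[0.5964 0.083  0.044 ]
time_s: 2.07
ee_pos: [0.4767, 0.1925, 0.049]
eef_rot: [-3.141, 0.0, 1.596]
force: [0.2, 0.2, 0.3]
grip_width: 0.0006
grip_force: 0.0
```

```bash
for i in 1; do python3 -m pendant '[[[0,0.1,-0.3],0],[[0,0,-0.1],0],[[0,0,-0.1],0],[[0,0,0],0]]'; python3 -m pendant '[[[0,0,-0.1],0],[[0,0,0],0]]'; done
```

```text
time_s: 2.4
ee_pos: [0.4768, 0.1937, 0.0442]
eef_rot: [-3.142, -0.0, 1.596]
force: [-0.5, -0.1, 0.0]
grip_width: 0.0007
grip_force: 0.5
time_s: 2.57
ee_pos: [0.4769, 0.1938, 0.0438]
eef_rot: [3.141, -0.0, 1.596]
force: [-2.7, -0.2, 8.3]
grip_width: 0.0003
grip_force: 4.2
```

Corner 1 held at 8 N, so it's solid. Next is corner 2.

```bash
python3 -m pendant '[[[0,0,1],0],[[0,0,1.2],0],[[0.05,-2,0],0],[[0.1,-4,0],0],[[0.1,-4,0],0],[[0.05,-1.6,0],0],[[0,0,0],0],[[0,0,-1],0],[[0,0,-0.6],0],[[0,0,0],0]]'
```

```text
time_s: 3.4
ee_pos: [0.4789, 0.0786, 0.0476]
eef_rot: [-3.139, 0.0, 1.597]
force: [0.8, -0.4, -0.3]
grip_width: 0.0003
grip_force: 0.0
```

```bash
python3 -m pendant '[[[0.1,0,-0.2],0],[[0,0,-0.15],0],[[0,0,-0.05],0],[[0,0,0],0]]'; python3 -m pendant '[[[0,0,-0.1],0],[[0,0,0],0],[[0,0,0],0]]'
```

```text
time_s: 3.73
ee_pos: [0.4808, 0.0779, 0.0451]
eef_rot: [-3.141, 0.0, 1.596]
force: [-0.0, -0.5, 0.2]
grip_width: 0.0002
grip_force: 0.0
time_s: 3.98
ee_pos: [0.4808, 0.0776, 0.0443]
eef_rot: [3.141, -0.0, 1.596]
force: [0.4, -0.2, 0.6]
grip_width: 0.0004
grip_force: 0.0
```

```bash
python3 -m pendant '[[[0,0,-0.1],0],[[0,0,0],0],[[0,0,0],0]]'; python3 -m pendant '[[[0,0,-0.05],0],[[0,0,0],0],[[0,0,0],0]]'
```

```text
time_s: 4.23
ee_pos: [0.4809, 0.0776, 0.0438]
eef_rot: [3.141, 0.0, 1.596]
force: [-3.8, -0.2, 8.5]
grip_width: 0.0007
grip_force: 4.3
time_s: 4.48
ee_pos: [0.481, 0.0775, 0.0436]
eef_rot: [3.141, 0.0, 1.596]
force: [-5.7, -0.9, 14.3]
grip_width: 0.0002
grip_force: 6.7
```

Corner 2 is solid too. On to corner 3.

```bash
python3 -m pendant '[[[0,0,1],0],[[0,0,1.2],0],[[2,0,0],0],[[4,0.1,0],0],[[4,0.1,0],0],[[1.5,0.1,0],0],[[0,0,0],0],[[0,0,-1],0],[[0,0,-0.6],0],[[0,0,-0.3],0],[[0,0,0],0],[[0,0,0],0]]'
```

```text
time_s: 5.48
ee_pos: [0.5953, 0.0806, 0.0457]
eef_rot: [-3.141, 0.0, 1.596]
force: [-0.6, 0.4, 1.2]
grip_width: 0.0006
grip_force: 0.0
```

```bash
python3 -m pendant '[[[0,0,-0.2],0],[[0,0,0],0],[[0,0,0],0]]'; python3 -m pendant '[[[0,0,-0.1],0],[[0,0,0],0],[[0,0,0],0]]'
```

```text
time_s: 5.73
ee_pos: [0.5959, 0.0806, 0.0442]
eef_rot: [3.141, -0.0, 1.596]
force: [-0.1, 0.2, 2.4]
grip_width: 0.0005
grip_force: 1.3
time_s: 5.98
ee_pos: [0.5961, 0.0806, 0.0437]
eef_rot: [3.141, -0.0, 1.596]
force: [-4.0, 1.7, 10.4]
grip_width: 0.0004
grip_force: 5.1
```

Corner 3 is solid. On to corner 4.

```bash
python3 -m pendant '[[[0,0,1],0],[[0,0,1.2],0],[[0,2,0],0],[[-0.1,4,0],0],[[-0.1,4,0],0],[[-0.1,1.6,0],0],[[0,0,0],0],[[0,0,-1],0],[[0,0,-0.6],0],[[0,0,-0.3],0],[[0,0,0],0],[[0,0,0],0]]';  python3 -m pendant '[[[0,0,-0.2],0],[[0,0,0],0],[[0,0,0],0]]'; python3 -m pendant '[[[0,0,-0.1],0],[[0,0,0],0],[[0,0,0],0]]'
```

```text
time_s: 6.98
ee_pos: [0.5929, 0.1957, 0.0455]
eef_rot: [-3.141, 0.0, 1.595]
force: [0.5, 0.0, -0.6]
grip_width: 0.0002
grip_force: 0.0
time_s: 7.23
ee_pos: [0.593, 0.1963, 0.044]
eef_rot: [3.141, 0.0, 1.596]
force: [0.3, -1.3, 2.0]
grip_width: 0.0004
grip_force: 0.8
time_s: 7.48
ee_pos: [0.593, 0.1966, 0.0429]
eef_rot: [3.141, -0.0, 1.596]
force: [1.7, -1.8, 3.5]
grip_width: 0.0007
grip_force: 1.6
```

Corner 4 is giving way, at 3.5 N. I'll press it down to its stop.

```bash
python3 -m pendant '[[[0,0,-0.1],0],[[0,0,-0.1],0],[[0,0,-0.1],0],[[0,0,-0.1],0],[[0,0,0],0],[[0,0,0],0]]'; python3 -m pendant '[[[0,0,-0.1],0],[[0,0,-0.05],0],[[0,0,0],0],[[0,0,0],0]]'
```

```text
time_s: 7.98
ee_pos: [0.5928, 0.1967, 0.0387]
eef_rot: [3.142, -0.0, 1.596]
force: [1.4, 0.7, 3.9]
grip_width: 0.0004
grip_force: 1.5
time_s: 8.32
ee_pos: [0.593, 0.1967, 0.038]
eef_rot: [3.141, -0.0, 1.596]
force: [-0.8, 0.2, 10.6]
grip_width: 0.0002
grip_force: 5.0
```

Corner 4 is down on its stop (z 38 mm). Next is tab 4, pressing at about (.575,.2485).

```bash
python3 -m pendant '[[[0,0,1],0],[[0,0,2.3],0],[[-0.6,1.7,0],0],[[-0.6,1.7,0],0],[[-0.6,1.8,0],0],[[0,0,0],0],[[0,0,-1],0],[[0,0,0],0],[[0,0,0],0]]'; python3 -c "
from h import *
c=snap('side','s2');a=cv2.imread('pics/s2.png')[130:280,230:430];cv2.imwrite('pics/s2c.png',cv2.resize(a,None,fx=4,fy=4,interpolation=2))"
```

```text
time_s: 9.07
ee_pos: [0.5745, 0.2476, 0.0591]
eef_rot: [-3.14, 0.001, 1.595]
force: [0.3, -0.5, 0.3]
grip_width: 0.0008
grip_force: 0.0
```

View pics/s2c.png

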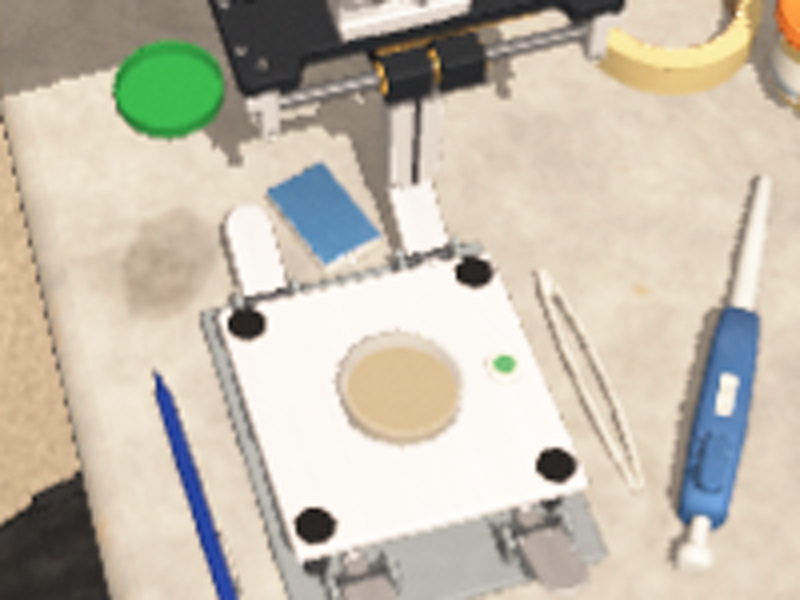

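The crop shows the closed fingers (415,185) directly over the far-left tab (418,215). The blue tissue pad (325,210) is clear, and the corner 4 pad is at (473,271). I'll press the tab down.

```bash
python3 -m pendant '[[[0,0,-0.6],0],[[0,0,-0.4],0],[[0,0,-0.3],0],[[0,0,-0.3],0],[[0,0,-0.3],0],[[0,0,-0.3],0],[[0,0,0],0],[[0,0,0],0]]'; python3 -m pendant '[[[0,0,-0.2],0],[[0,0,-0.2],0],[[0,0,-0.15],0],[[0,0,0],0],[[0,0,0],0]]'
```

```text
time_s: 9.78
ee_pos: [0.5747, 0.2486, 0.0381]
eef_rot: [-3.141, 0.0, 1.596]
force: [-0.0, -0.5, -0.1]
grip_width: 0.0004
grip_force: 0.2
time_s: 10.2
ee_pos: [0.5747, 0.2485, 0.0325]
eef_rot: [-3.141, 0.0, 1.596]
force: [-0.1, 0.8, 1.6]
grip_width: 0.0009
grip_force: 0.4
```

```bash
python3 -m pendant '[[[0,0,-0.15],0],[[0,0,-0.1],0],[[0,0,0],0],[[0,0,0],0]]'; python3 -m pendant '[[[0,0,-0.1],0],[[0,0,0],0],[[0,0,0],0]]'
```

```text
time_s: 10.53
ee_pos: [0.5747, 0.2485, 0.0301]
eef_rot: [-3.141, 0.0, 1.596]
force: [0.8, -0.3, 1.8]
grip_width: 0.0
grip_force: 0.4
time_s: 10.78
ee_pos: [0.5748, 0.2486, 0.0297]
eef_rot: [3.141, 0.0, 1.596]
force: [-2.4, -0.0, 7.3]
grip_width: 0.0004
grip_force: 3.3
```

```bash
python3 -m pendant '[[[0,0,-0.1],0],[[0,0,0],0],[[0,0,0],0],[[0,0,0],0]]'; python3 -m pendant '[[[0,0,1],0],[[0,0,3],0],[[0,0,4],0],[[-2,2,4],0],[[-3,3,0],0],[[-3,3,0],0],[[-3,3,0],0],[[-3,3,0],0],[[0,0,0],0],[[0,0,0],0]]'; python3 -c "
from h import *
c=snap('side','s3');a=cv2.imread('pics/s3.png')[130:280,230:430];cv2.imwrite('pics/s3c.png',cv2.resize(a,None,fx=4,fy=4,interpolation=2))
c=load('s3')
g=cv2.imread('pics/s3.png',0).astype(float)
for u,v in [(291,211),(348,196),(368,246),(308,262)]:
    w=g[v-7:v+8,u-7:u+8]; k=np.clip(90-w,0,None); yy,xx=np.mgrid[v-7:v+8,u-7:u+8]
    print((k*xx).sum()/k.sum(),(k*yy).sum()/k.sum())"
```

```text
time_s: 11.12
ee_pos: [0.5749, 0.2486, 0.0294]
eef_rot: [3.141, -0.0, 1.596]
force: [-5.5, -0.9, 13.2]
grip_width: 0.0005
grip_force: 6.9
time_s: 11.95
ee_pos: [0.4387, 0.3846, 0.1425]
eef_rot: [3.141, 0.0, 1.599]
force: [0.7, 0.2, 0.3]
grip_width: 0.0008
grip_force: 0.0
291.027990797546 210.5973926380368
347.8809523809524 196.2107142857143
368.1886217406028 246.04436166610228
308.0133540372671 262.3916149068323
```

View pics/s3c.png

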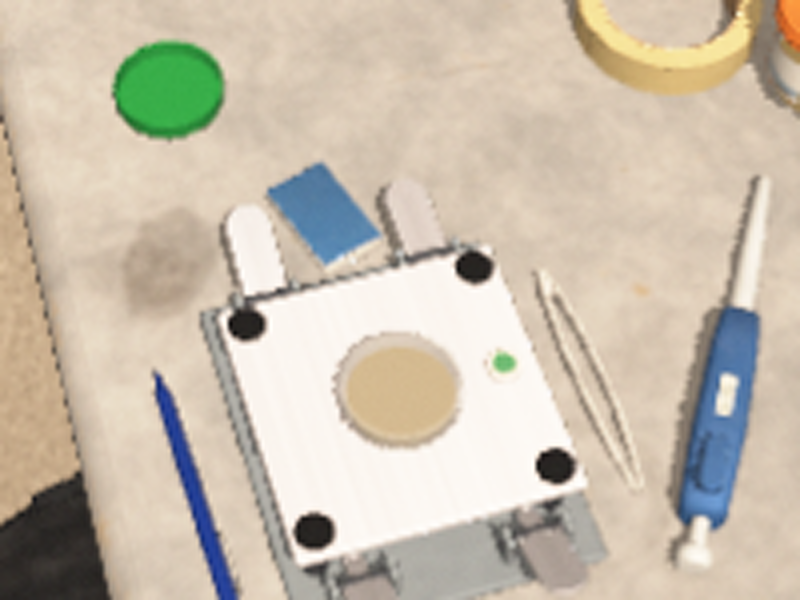

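The far-left tab (412,215) now lies flat and the other tabs are still up. The pads are back within about 0.3 px of where they started, with pad 4 at (473,266), so the plate is level. The dish and everything around it are undisturbed.

```bash
python3 -c "
from station import ctrl
print(ctrl.hand_in())"
```

```text
the job is handed in; nothing more can be done
None
```

Corner 4 (far left) was the one that gave way; I left it down, then pressed tab 4 flat at its stop, which brought the plate back level, with the other three tabs still standing, and I handed the job in at about 12 s.

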